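# Shim the rocking eyelet press

### The arm

A 7-joint arm with a two-finger parallel gripper is mounted at the origin on the work surface. World frame = base frame: x ahead of the robot, y to its left, z up, the work surface at z = 0. Lengths are in m, angles in rad, forces in N, time in s.
With the tool pointing down it reaches from about 0.4 to 0.85 m from the base axis. Payload 10.4 kg.
Tool frame: the origin (TCP) lies on the centre line of the jaws, within the pads' length; the fingertips stand 14 mm ahead of it and the grasp point (between the pads) lies 5 mm behind it (manip.tip_reach is the distance from the TCP to the fingertips, in m); z points along the fingers, y is the line along which they close (so a half turn about z gives the same grasp; the last joint's range is limited). The gripper opens to 85 mm and grips with 20 to 120 N. Pads are 22 mm wide; open, the fingers measure 114 mm over their backs; the gripper's body (76 mm by 85 mm) begins 54 mm behind the grasp point. The pads swing forward as they close: fully open they stand 13 mm farther back than shut.
Start: joints at [-1.155, 0.332, -0.065, 1.46, 0.022, 1.35, -0.088], TCP at [0.266, 0.566, 0.245] pointing down, gripper open.
Joint ranges: [-2.6, 2.6], [-0.5, 2.12], [-1.47, 1.34], [0.16, 2.42], [-1.27, 4.41], [0.06, 2.06], [-2.6, 2.6]. Speed limits (rad/s): [2.22, 2.22, 2.79, 2.79, 3.14, 3.14, 3.14].

### API

Orientations are given as a unit quaternion [x, y, z, w].
In Python, from workcell import manip gives the robot as it stands.
- The arm moves only by the shell command python3 -m pendant 'ROWS' [FORCE]. ROWS is JSON, a list of rows, each a list of 7 numbers: the shift along the tool's x, y, z in units of 50 mm (1.0 is 50 mm), then the turn, a rotation vector about the tool's x, y, z in units of 8 degrees (1.0 is 8 degrees), then the opening, from -1 (shut) to 1 (fully open), so that 0 is half open. In form: [[dx, dy, dz, ax, ay, az, jaw], ...]. A call has exactly 10 rows; each row is the pose to reach, as a shift and turn from the pose commanded when the call began, along the tool's axes at that moment; what a row does not reach only later rows make up. A row lasts 1/8 s, in which the tool goes at most 62.5 mm and 10.7 degrees, less where a joint would pass 70% of its speed; a pose out of reach is approached as far as the arm can. A call with a gripper value outside its range is refused whole. The fingers move at their own pace and stop on an object; FORCE is the grip in N (left out, the last holds). Time passes only in rows, so rows that repeat a pose let the fingers close, or fill a call up. It gives the time, the measured TCP pose, the force, the opening and the grip force at its end, in the units of the state.
- manip.get_obs(): the state, without advancing time (a new reading comes with each control period).
- manip.camera(name): name is "scene" or "top" or "wrist"; returns (picture, depth): 400x640x3 uint8, red, green, blue; 400x640 float32, m along the optical axis (not along the pixel's ray), 0 where there is no reading.
- manip.get_calibration(name): a dict with "fx", "fy", "cx", "cy" (pixels), "xyz" and "orientation" of the camera in the world. Camera axes: x right, y up, looking along -z (the intrinsics and any distortion apply to the point x, -y, -z); pixel columns grow to the right and rows downward; lengths in m; the calibration is good to about 2 mm. A picture is of the moment at which its call begins: read the wrist's pose just before it. get_calibration takes no time and is no camera call; for the wrist camera it gives the pose at the moment of the call.
- manip.hand_in(): hands the job in; it is judged then, once.
Trained networks look in the newest picture that a camera, given by its name, has taken for a name from the list of things; names that differ only in an ending like _2 or _b are one class to them, and where a whole thing is asked for, a point or a joint stands for the part that bears it (a point fixed in the world has none). Each returns a list of dicts, best first, with "p" (0 to 1); they miss things now and then, are a little off and sometimes report something else, mostly with a low value. They report only what shows in the picture. A call takes as long as a camera call. They do not tell look-alikes from the thing itself.
- manip.find_in(thing, camera): "box" ([left, top, right, bottom] in pixels, round what is visible of it).
- manip.trace(thing, camera): "pixels" (400x640 bool, what is visible of it) and "box" ([left, top, right, bottom] in pixels, round what is visible of it).
- manip.tip_of(thing, camera): "pixel" ([column, row] in pixels: a listed point, or the origin of a listed thing).
The state is a dict: "clock": time; "joint_pos": joint angles; "joint_velocities": joint speeds; "tau": joint torques, N m; "position": TCP position; "ee_rot": TCP orientation; "ft_force": force on the tool from outside, world axes, zero at the start; "torque": the same for the moment, N m; "grip_width": opening from 0.0 (shut) to 1.0 (fully open); "grasp_force": force on a finger pad.
Only numpy, scipy, OpenCV 4.12 (cv2) and the standard library are available. Lean on these libraries where they do the work, as an engineer would, in place of code of your own. Each camera call takes 0.05 s, during which the arm holds its last target. There are 200 camera calls.

### The job

The green eyelet press rocks because one of its four feet has lost its rubber pad. Push the tapered wedge along the bench, thin edge first, under that bare foot until it is snug and the press stands firm and level; then press down firmly on the corner of the base above that foot to check that it no longer rocks, and move clear. Only push and press with the fingers: do not lift the wedge or the press, do not shove the press out of its place, and leave the other things on the bench alone.

Things in the scene. Friction and masses are not known exactly. Their poses are not given: they have to be found in the camera images.
- press: hand-lever eyelet press, dark green cast iron, about 5 kg, loose on the bench: H-shaped base 212 x 212 mm, 30 mm high at its four round corners, on four feet; a C-frame 50 mm wide and 250 mm high over the base's middle and back, a red-handled lever on its -y side to 390 mm. Origin: middle of the base at bench level; x from its front (nearer the robot) to its back, y to its left, z up
- bare_foot (a point): centre of the underside of the bare foot, an 18 mm steel stud under the press's front left corner (-85, +85 mm in the press's frame), 9 mm above the bench. The press stands level on the other three, rubber feet, and tips 4 degrees onto this one if the corner is pressed with over 5 to 7 N. It slides only if pushed sideways with over about 20 N
- corner_top (a point): the place to press: flat top, 42 mm round, of the base's corner straight above the bare foot, 30 mm above the bench, open above, in front and to its left; the C-frame's head is 60 mm away to the side and begins 29 mm farther back. Seen from above it shows a bright steel washer, the other three corners a black rubber plug
- wedge: honey-coloured hard rubber heel wedge, 110 x 50 mm, about 90 g, lying loose on the bench in front of the bare foot, its thin edge towards it. Origin: centre of its underside; x points along it to the thin edge, y across it, z up; the top slopes evenly from 3 to 19.5 mm thick. It slides at under 1.5 N and stays where it is left. The foot must bear within 18 mm of its middle line
- wedge_thin (a point): middle of the wedge's thin edge (3 mm thick) on its underside, 55 mm from the origin along x. When the wedge is snug this point is about 30 mm past the bare foot's centre
- wedge_thick (a point): middle of the wedge's upright thick end (19.5 mm high, 50 mm wide) at bench level, 55 mm from the origin against x: the face to push. The wedge balances 42 mm ahead of it. Once the slope meets the foot the push needed climbs within a few mm to 10 N; above about 20 N the press would be jacked up
- spool_brown: bystander: spool of brown thread, 74 mm wide, 134 mm high; origin: centre of its underside
- spool_red: bystander: spool of red thread, 74 mm wide, 134 mm high; origin: centre of its underside
- jar: bystander: glass jar of brass eyelets, 62 mm wide, 77 mm high; origin: centre of its underside
- polish_tin: bystander: black and red round polish tin, 74 mm wide, 24 mm high, in front of the press; origin: centre of its underside
- hammer: bystander: hammer, 240 mm long, lying on the bench; origin near its middle on its underside
- punch_pliers: bystander: revolving punch pliers with red handles, about 200 mm long, 20 mm high, lying on the bench; origin at the rivet, on its underside
There are look-alikes about, which are no part of the job. There is more than one size of the wedge; the one meant has the size given above.

How it is judged:
By the outcome, as a careful person would: the job done as asked, in the order asked, and still so for the second after the job is handed in, with the robot touching nothing.
It also fails if it takes over 51 s, if anything falls off the work surface, if the arm or the gripper's body presses on something with over 40 N, if the wrist force passes 120 N, or if a joint passes its speed limit or range.

## Working session

There is one attempt and no reset: what is moved stays moved. The work goes in short steps, Python scripts to look and compute and a shell command to move; the robot and the scene stay as the last step left them, time stands still between calls to the robot, and variables do not carry over. Pictures are saved under pics/ and viewed, at most 10 in all, crops included, and the job is handed in when it is done.

```bash
mkdir -p pics; cat > h.py <<'E'
import numpy as np, cv2
from scipy.spatial.transform import Rotation as R
from workcell import manip
def ray(cam,px):
    c=manip.get_calibration(cam)
    K=np.array([[c["fx"],0,c["cx"]],[0,c["fy"],c["cy"]],[0,0,1.]])
    d=np.array([c.get(k,0) for k in ("k1","k2","p1","p2","k3")],float)
    D=c.get("distortion",d); D=np.array(D,float)
    p=cv2.undistortPoints(np.array([[px]],float),K,D)[0,0]
    v=R.from_quat(c["orientation"]).apply([p[0],-p[1],-1.])
    return np.array(c["xyz"]),v
def at_z(cam,px,z):
    o,v=ray(cam,px); return o+v*(z-o[2])/v[2]
def at_d(cam,px,dep):
    o,v=ray(cam,px); return o+v*dep[int(px[1]),int(px[0])]
def to_tool(dw,obs=None):
    obs=obs or manip.get_obs()
    return R.from_quat(obs["ee_rot"]).inv().apply(dw)/0.05
E
python3 - <<'E'
from h import *
for cam in ("scene","top"):
    p,d=manip.camera(cam); cv2.imwrite(f"pics/{cam}0.png",p[:,:,::-1]); np.save(f"d_{cam}.npy",d)
    print(cam,manip.get_calibration(cam))
    for t in ("wedge","wedge_thin","wedge_thick","corner_top","bare_foot","press"):
        for r in manip.tip_of(t,cam)[:4]:
            z=0.03 if t=="corner_top" else 0.009 if t=="bare_foot" else 0
            print(t,np.round(r["p"],2),np.round(r["pixel"]),np.round(at_z(cam,r["pixel"],z),3))
o=manip.get_obs();print(o["position"],o["ee_rot"],o["clock"],manip.tip_reach)
E
```

```text
scene {'fx': 473.9840380195881, 'fy': 473.9840380195881, 'cx': 312.8757221515214, 'cy': 197.06035856244844, 'xyz': array([ 1.22635719, -0.26324312,  1.19303199]), 'orientation': array([0.22532478, 0.15341267, 0.53149397, 0.80200216])}
wedge 0.6 [357. 227.] [0.687 0.093 0.   ]
wedge 0.56 [295. 158.] [0.392 0.018 0.   ]
wedge_thin 0.85 [371. 250.] [0.766 0.098 0.   ]
wedge_thin 0.79 [298. 222.] [ 0.608 -0.056  0.   ]
wedge_thin 0.79 [284. 152.] [ 0.357 -0.006  0.   ]
wedge_thin 0.53 [301. 236.] [ 0.651 -0.066  0.   ]
wedge_thick 0.64 [292. 195.] [ 0.513 -0.04   0.   ]
wedge_thick 0.62 [341. 207.] [0.608 0.077 0.   ]
wedge_thick 0.49 [304. 161.] [0.415 0.039 0.   ]
corner_top 0.71 [298. 233.] [ 0.654 -0.074  0.03 ]
bare_foot 0.9 [299. 237.] [ 0.656 -0.075  0.009]
press 0.89 [278. 274.] [ 0.734 -0.165  0.   ]
press 0.5 [434. 216.] [0.74  0.312 0.   ]
top {'fx': 363.93115227762183, 'fy': 363.93115227762183, 'cx': 314.44915330327586, 'cy': 207.11961749636058, 'xyz': array([ 0.4174553 , -0.0094893 ,  1.10708525]), 'orientation': array([-0.05227953,  0.05308926,  0.71052019, -0.69972098])}
wedge 0.85 [324. 214.] [ 0.561 -0.039  0.   ]
wedge 0.64 [447. 182.] [ 0.655 -0.426  0.   ]
wedge 0.62 [306. 271.] [0.39  0.015 0.   ]
wedge 0.61 [280. 174.] [0.689 0.095 0.   ]
wedge_thin 0.95 [326. 196.] [ 0.619 -0.048  0.   ]
wedge_thin 0.62 [279. 151.] [0.764 0.097 0.   ]
wedge_thin 0.56 [409. 273.] [ 0.379 -0.292  0.   ]
wedge_thin 0.55 [313. 282.] [ 0.356 -0.004  0.   ]
wedge_thick 0.79 [284. 201.] [0.605 0.08  0.   ]
wedge_thick 0.79 [298. 262.] [0.416 0.039 0.   ]
wedge_thick 0.76 [324. 234.] [ 0.501 -0.041  0.   ]
corner_top 0.91 [334. 180.] [ 0.662 -0.072  0.03 ]
bare_foot 0.79 [329. 182.] [ 0.66  -0.059  0.009]
bare_foot 0.61 [327. 199.] [ 0.607 -0.05   0.009]
press 0.59 [360. 156.] [ 0.742 -0.159  0.   ]
[0.26549153 0.56584397 0.24535419] [ 2.17623887e-01  9.76032703e-01  7.83611648e-05 -3.22665821e-06] 0.7 0.014
```

```bash
python3 - <<'E'
from h import *
im=cv2.imread("pics/top0.png"); cv2.imwrite("pics/top0c.png",cv2.resize(im[120:300,220:460],None,fx=3.3,fy=3.3,interpolation=cv2.INTER_CUBIC))
cv2.imwrite("pics/scene0c.png",cv2.resize(cv2.imread("pics/scene0.png")[100:340,180:500],None,fx=2.4,fy=2.4,interpolation=cv2.INTER_CUBIC))
for t in ("spool_brown","spool_red","jar","polish_tin","hammer","punch_pliers"):
    for r in manip.tip_of(t,"top")[:3]: print(t,round(r["p"],2),np.round(r["pixel"]),np.round(at_z("top",r["pixel"],0),3))
E
```

```text
spool_brown 0.78 [461. 243.] [ 0.468 -0.454  0.   ]
spool_red 0.91 [166. 223.] [0.542 0.441 0.   ]
jar 0.93 [213. 161.] [0.735 0.305 0.   ]
polish_tin 0.91 [393. 220.] [ 0.541 -0.252  0.   ]
hammer 0.58 [413. 270.] [ 0.388 -0.305  0.   ]
hammer 0.39 [325. 197.] [ 0.616 -0.046  0.   ]
hammer 0.3 [461. 246.] [ 0.458 -0.453  0.   ]
punch_pliers 0.57 [448. 180.] [ 0.664 -0.428  0.   ]
punch_pliers 0.34 [332. 179.] [ 0.673 -0.068  0.   ]
```

View pics/top0c.png

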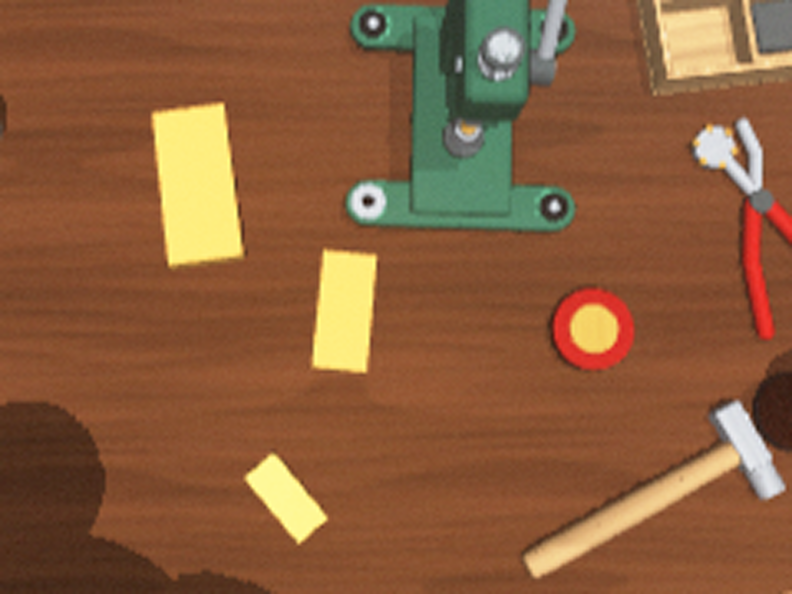

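View pics/scene0c.png

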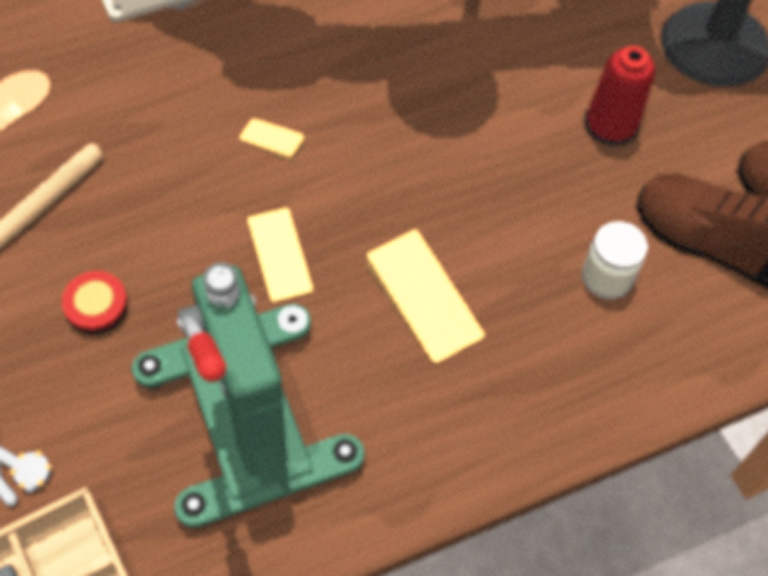

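The three yellow wedges in the top picture are at about (280,174), roughly 160 mm long; (324,214), roughly 110 mm; and (306,271), roughly 73 mm. The one at (324,214) fits: it is 110 x 50 mm, in front of the white-washer corner at (334,180), with its thin edge towards the press. The crop confirms this. I'll move above it and take a close look.

```bash
python3 -m pendant '[[-1,-1,0,0,0,-0.5,-1],[-2,-2,0,0,0,-1,-1],[-3,-3,0,0,0,-1.5,-1],[-4,-4,0,0,0,-2,-1],[-5,-5,0,0,0,-2.4,-1],[-6,-6,0,0,0,-2.4,-1],[-7,-7,0,0,0,-2.4,-1],[-8,-8,0,0,0,-2.4,-1],[-9,-9.1,0,0,0,-2.4,-1],[-9,-9.1,0,0,0,-2.4,-1]]' 30
cat > look.py <<'E'
import sys
from h import *
n=sys.argv[1]
o=manip.get_obs()
p,d=manip.camera("wrist"); cv2.imwrite(f"pics/{n}.png",p[:,:,::-1])
for t,z in (("wedge_thin",0),("wedge_thick",0),("wedge",0),("corner_top",.03),("bare_foot",.009)):
    for r in manip.tip_of(t,"wrist")[:2]:
        print(t,round(r["p"],2),np.round(r["pixel"]),np.round(at_z("wrist",r["pixel"],z),4))
hsv=cv2.cvtColor(p,cv2.COLOR_RGB2HSV)
for r in manip.trace("wedge","wrist")[:2]:
    m=r["pixels"]; v,u=np.nonzero(m)
    P=np.array([at_d("wrist",(a,b),d) for a,b in list(zip(u,v))[::7] if d[b,a]>0])
    P=P[(P[:,2]<.026)&(P[:,2]>-.01)]
    c,wh,a=cv2.minAreaRect((P[:,:2]*1000).astype(np.float32))
    print("wedge rect",round(r["p"],2),np.round(c,1),np.round(wh,1),round(a,1),"z",np.round(np.percentile(P[:,2],[2,98]),4))
print(o["clock"],np.round(o["position"],4),np.round(R.from_quat(o["ee_rot"]).as_matrix(),3).tolist(),np.round(o["ft_force"],1))
E
python3 look.py w1
```

```text
clock: 2.25
position: [0.4752, -0.025, 0.2457]
ee_rot: [0.052, 0.999, 0.0, 0.001]
ft_force: [0.9, 0.8, -0.8]
grip_width: -0.001
grasp_force: 0.0
wedge_thin 0.94 [430. 352.] [0.7594 0.0949 0.    ]
wedge_thin 0.66 [326.  68.] [ 0.3623 -0.0141  0.    ]
wedge_thick 0.85 [415. 262.] [0.6107 0.0821 0.    ]
wedge_thick 0.82 [315. 198.] [ 0.5079 -0.0395  0.    ]
wedge 0.78 [318. 237.] [ 0.5597 -0.0385  0.    ]
wedge 0.73 [349.  95.] [0.3914 0.0145 0.    ]
wedge rect 0.83 [541.1 -38.4] [51.7 74.4] 83.7 z [0.0048 0.0201]
wedge rect 0.75 [678.9 100.8] [150.7  76.6] 7.1 z [0.0014 0.0259]
2.25 [ 0.4752 -0.025   0.2457] [[-0.995, 0.103, 0.001], [0.103, 0.995, 0.001], [-0.001, 0.001, -1.0]] [ 0.9  0.8 -0.8]
```

View pics/w1.png

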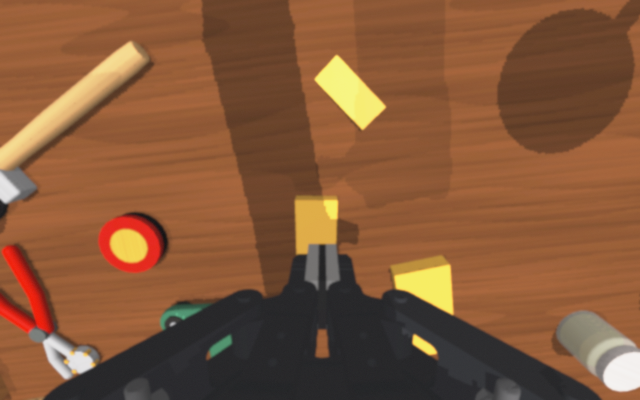

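The wrist view shows the right wedge's thick end at about (316,198), with the hand hiding the press corner. I'll refine the wedge axis and the washer from the saved unobstructed top and scene pictures.

```bash
python3 - <<'E'
from h import *
for cam,wb,cb in (("top",(315,190,340,238),(327,175,338,187)),("scene",(280,184,312,228),(293,225,308,240))):
    im=cv2.imread(f"pics/{cam}0.png"); d=np.load(f"d_{cam}.npy")
    hsv=cv2.cvtColor(im,cv2.COLOR_BGR2HSV)
    m=cv2.inRange(hsv,(18,90,150),(40,255,255)); k=np.zeros_like(m); k[wb[1]:wb[3],wb[0]:wb[2]]=1; m*=k
    v,u=np.nonzero(m)
    P=np.array([at_d(cam,(a,b),d) for a,b in zip(u,v)])
    # rays to slope plane iteratively: z from depth is fine
    c,wh,a=cv2.minAreaRect((P[:,:2]*1000).astype(np.float32)); print(cam,"wedge",len(P),np.round(c,1),np.round(wh,1),round(a,1),np.round(np.percentile(P[:,2],[2,98]),4))
    q=P[:,:2]; xs=q[:,0]
    near=q[xs<np.percentile(xs,25)].mean(0); far=q[xs>np.percentile(xs,75)].mean(0); dd=far-near
    print(" mean",np.round(q.mean(0),4),"angle",np.degrees(np.arctan2(dd[1],dd[0])))
    w=cv2.inRange(hsv,(0,0,170),(180,50,255)); k[:]=0;k[cb[1]:cb[3],cb[0]:cb[2]]=1;w*=k
    v,u=np.nonzero(w); px=(( u.min()+u.max())/2,(v.min()+v.max())/2); print(" washer",len(u),(u.mean(),v.mean()),px,np.round(at_z(cam,px,.03),4),d[int(px[1]),int(px[0])],np.round(at_d(cam,px,d),3))
E
```

```text
top wedge 589 [516.8 -35.5] [ 50.  203.4] 83.4 [0.0005 0.0206]
 mean [ 0.5598 -0.0402] angle -5.376190467037568
 washer 74 (np.float64(331.2972972972973), np.float64(180.74324324324326)) (np.float64(331.5), np.float64(181.0)) [ 0.6584 -0.0648  0.03  ] 1.0968446 [ 0.657 -0.065  0.034]
scene wedge 123 [551.9 -41.6] [ 55.6 128.2] 82.5 [-0.0052  0.0186]
 mean [ 0.5553 -0.0431] angle -8.180797105577462
 washer 112 (np.float64(301.3392857142857), np.float64(232.52678571428572)) (np.float64(301.0), np.float64(232.5)) [ 0.6559 -0.0669  0.03  ] 1.3067465 [ 0.656 -0.067  0.029]
```

Washer at about (0.657, -0.066), wedge centre at about (0.559, -0.041) heading -5.5°. The wedge's line passes about 15 mm left of the foot. I'll nudge the wedge sideways at its balance point first, then push it in.

```bash
python3 -m pendant '[[-0.6,0.6,0,0,0,0,-1],[-1.3,1.2,1,0,0,0,-1],[-1.3,1.2,2,0,0,0,-1],[-1.3,1.2,2.8,0,0,0,-1],[-1.3,1.2,3.3,0,0,0,-1],[-1.3,1.2,3.3,0,0,0,-1],[-1.3,1.2,3.3,0,0,0,-1],[-1.3,1.2,3.3,0,0,0,-1],[-1.3,1.2,3.3,0,0,0,-1],[-1.3,1.2,3.3,0,0,0,-1]]'
```

```text
clock: 3.85
position: [0.5459, 0.03, 0.0807]
ee_rot: [0.052, 0.999, 0.0, 0.0]
ft_force: [-0.0, -0.3, -0.3]
grip_width: -0.005
grasp_force: 0.0
```

```bash
python3 -m pendant '[[0,0,0.6,0,0,0,-1],[0,0,1.1,0,0,0,-1],[0,0,1.2,0,0,0,-1],[0,-0.3,1.2,0,0,0,-1],[0,-0.5,1.2,0,0,0,-1],[0,-0.6,1.2,0,0,0,-1],[0,-0.7,1.2,0,0,0,-1],[0,-0.8,1.2,0,0,0,-1],[0,-0.85,1.2,0,0,0,-1],[0,-0.85,1.2,0,0,0,-1]]'
python3 look.py w2; python3 - <<'E'
from h import *
p,d=manip.camera("scene"); cv2.imwrite("pics/s2.png",cv2.resize(p[140:280,230:400,::-1],None,fx=4,fy=4))
E
```

```text
clock: 5.1
position: [0.5415, -0.0123, 0.0204]
ee_rot: [0.052, 0.999, 0.0, 0.0]
ft_force: [1.2, 0.8, 1.0]
grip_width: 0.003
grasp_force: 0.9
wedge_thick 0.59 [244. 198.] [ 0.5075 -0.0485  0.    ]
wedge_thick 0.58 [504. 343.] [0.6081 0.0853 0.    ]
wedge 0.59 [256. 292.] [ 0.5602 -0.0511  0.    ]
wedge rect 0.94 [606.2 107.3] [37.6 17.8] 64.5 z [0.001  0.0257]
wedge rect 0.71 [547.7 -50.5] [50.4 84.8] 88.1 z [0.0041 0.0205]
5.1 [ 0.5415 -0.0123  0.0204] [[-0.995, 0.103, 0.0], [0.103, 0.995, 0.0], [-0.0, 0.0, -1.0]] [1.2 0.8 1. ]
```

View pics/s2.png

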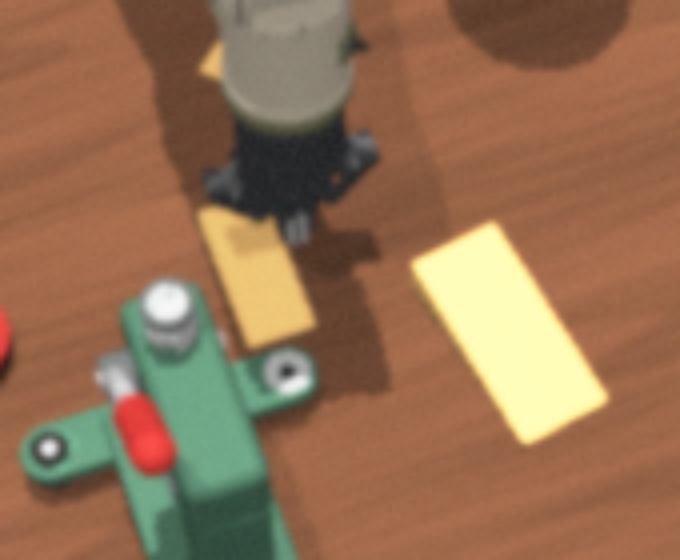

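The wedge has moved about 10 mm and turned slightly left. It needs about 10 mm more, with the contact a little farther forward.

```bash
python3 -m pendant '[[0,0.1,0,0,0,0,-1],[-0.1,0.1,0,0,0,0,-1],[-0.3,0.1,0,0,0,0,-1],[-0.32,0.05,0,0,0,0,-1],[-0.32,-0.05,0,0,0,0,-1],[-0.32,-0.1,0,0,0,0,-1],[-0.32,-0.15,0,0,0,0,-1],[-0.32,-0.2,0,0,0,0,-1],[-0.32,-0.22,0,0,0,0,-1],[-0.32,-0.22,0,0,0,0,-1]]'
python3 -m pendant '[[-0.1,0.3,0,0,0,0,-1],[0,0.5,-0.3,0,0,0,-1],[0.5,0.5,-1.2,0,0,0,-1],[1.2,0.5,-2,0,0,0,-1],[2,0,-2,0,0,0,-1],[2.6,-0.5,-2,0,0,0,-1],[2.6,-0.5,-2,0,0,0,-1],[2.6,-0.5,-2,0,0,0,-1],[2.6,-0.5,-2,0,0,0,-1],[2.6,-0.5,-2,0,0,0,-1]]'
python3 look.py w3; python3 - <<'E'
from h import *
for cam in("scene","top"):
    p,d=manip.camera(cam); cv2.imwrite(f"pics/{cam}3.png",p[:,:,::-1])
    for t,z in (("wedge_thin",0),("wedge_thick",0),("wedge",0),("corner_top",.03)):
        for r in manip.tip_of(t,cam)[:4]:
            P=at_z(cam,r["pixel"],z)
            if abs(P[1]+.055)<.045 and P[0]>.45: print(cam,t,round(r["p"],2),np.round(P,4))
    for r in manip.trace("wedge",cam)[:4]:
        v,u=np.nonzero(r["pixels"]); P=np.array([at_z(cam,(a,b),.011) for a,b in zip(u,v)]); 
        if abs(P[:,1].mean()+.05)<.04:
            c,wh,a=cv2.minAreaRect((P[:,:2]*1000).astype(np.float32)); print(cam,"rect",np.round(P.mean(0),4),np.round(c,1),np.round(wh,1),round(a,1))
s=cv2.imread("pics/scene3.png")[140:280,230:400]; t=cv2.imread("pics/top3.png")[140:280,250:420]
cv2.imwrite("pics/m3.png",cv2.resize(np.hstack([s,t]),None,fx=2.35,fy=2.35,interpolation=cv2.INTER_CUBIC))
E
```

```text
clock: 6.75
position: [0.5562, -0.025, 0.0204]
ee_rot: [0.052, 0.999, 0.0, 0.0]
ft_force: [-0.4, 0.1, 1.1]
grip_width: -0.003
grasp_force: 0.5
clock: 8.0
position: [0.4246, -0.036, 0.1202]
ee_rot: [0.052, 0.999, -0.0, -0.0]
ft_force: [0.3, 1.1, 0.9]
grip_width: 0.005
grasp_force: 0.0
wedge_thin 0.8 [346. 116.] [ 0.3599 -0.0115 -0.    ]
wedge_thick 0.7 [416. 182.] [0.4173 0.0407 0.    ]
wedge 0.76 [383. 153.] [0.3909 0.0147 0.    ]
wedge 0.58 [314. 339.] [ 0.5602 -0.0584  0.    ]
wedge rect 0.85 [392.   14.8] [81.4 35. ] 39.3 z [0.0027 0.0144]
wedge rect 0.65 [535.4 -60.5] [74.2 21.8] 21.4 z [0.008  0.0153]
8.0 [ 0.4246 -0.036   0.1202] [[-0.995, 0.103, -0.0], [0.103, 0.995, -0.0], [0.0, -0.0, -1.0]] [0.3 1.1 0.9]
scene wedge_thin 0.95 [ 0.6093 -0.0572  0.    ]
scene wedge_thick 0.63 [ 0.4964 -0.0574  0.    ]
scene wedge 0.76 [ 0.559  -0.0615  0.    ]
scene corner_top 0.59 [ 0.6627 -0.0723  0.03  ]
scene rect [ 0.5616 -0.0629  0.011 ] [559.9 -62.9] [119.7  50.6] 0.3
top wedge_thin 0.73 [ 0.6609 -0.0696  0.    ]
top wedge_thin 0.69 [ 0.6156 -0.0643  0.    ]
top wedge_thick 0.66 [ 0.5148 -0.0535  0.    ]
top wedge 0.96 [ 0.5638 -0.0475  0.    ]
top corner_top 0.88 [ 0.6671 -0.0659  0.03  ]
top rect [ 0.5591 -0.0588  0.011 ] [560.6 -60.4] [ 51.5 104.2] 88.9
```

View pics/m3.png

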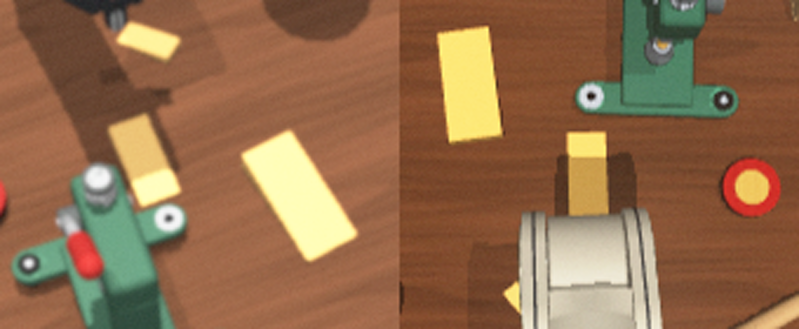

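The wedge is now at about (0.560, -0.061) heading about -0.5°, and its line passes within about 5 mm of the foot. I'll go down behind its thick end.

```bash
python3 -m pendant '[[-0.5,-0.2,0.5,0,0,-0.3,-1],[-0.9,-0.42,1,0,0,-0.6,-1],[-0.9,-0.48,1.5,0,0,-0.6,-1],[-0.9,-0.48,1.9,0,0,-0.6,-1],[-0.9,-0.48,2,0,0,-0.6,-1],[-0.9,-0.48,2,0,0,-0.6,-1],[-0.9,-0.48,2,0,0,-0.6,-1],[-0.9,-0.48,2,0,0,-0.6,-1],[-0.9,-0.48,2,0,0,-0.6,-1],[-0.9,-0.48,2,0,0,-0.6,-1]]'
```

```text
clock: 10.2
position: [0.4666, -0.0648, 0.0204]
ee_rot: [0.01, 1.0, 0.0, 0.0]
ft_force: [0.4, -1.1, 0.6]
grip_width: -0.003
grasp_force: 0.0
```

```bash
python3 -m pendant '[[-0.2,0.03,0,0,0,0,-1],[-0.4,0.05,0,0,0,0,-1],[-0.6,0.05,0,0,0,0,-1],[-0.75,0.05,0,0,0,0,-1],[-0.9,0.05,0,0,0,0,-1],[-1.05,0.05,0,0,0,0,-1],[-1.2,0.05,0,0,0,0,-1],[-1.35,0.05,0,0,0,0,-1],[-1.5,0.05,0,0,0,0,-1],[-1.5,0.05,0,0,0,0,-1]]'
python3 - <<'E'
from h import *
for cam in("scene","top"):
    p,d=manip.camera(cam); cv2.imwrite(f"pics/{cam}4.png",p[:,:,::-1])
    for r in manip.trace("wedge",cam)[:4]:
        v,u=np.nonzero(r["pixels"]); P=np.array([at_z(cam,(a,b),.011) for a,b in zip(u,v)]); 
        if abs(P[:,1].mean()+.05)<.04:
            c,wh,a=cv2.minAreaRect((P[:,:2]*1000).astype(np.float32)); print(cam,"rect",np.round(P.mean(0),4),np.round(c,1),np.round(wh,1),round(a,1))
s=cv2.imread("pics/scene4.png")[160:280,240:360]; t=cv2.imread("pics/top4.png")[140:260,270:390]
cv2.imwrite("pics/m4.png",cv2.resize(np.hstack([s,t]),None,fx=3.3,fy=3.3,interpolation=cv2.INTER_CUBIC))
E
```

```text
clock: 11.45
position: [0.5421, -0.0639, 0.0203]
ee_rot: [0.01, 1.0, -0.0, 0.0]
ft_force: [0.0, -0.9, 0.0]
grip_width: 0.003
grasp_force: 0.0
scene rect [ 0.5949 -0.061   0.011 ] [608.4 -64.4] [ 57.5 120.5] 89.7
```

View pics/m4.png

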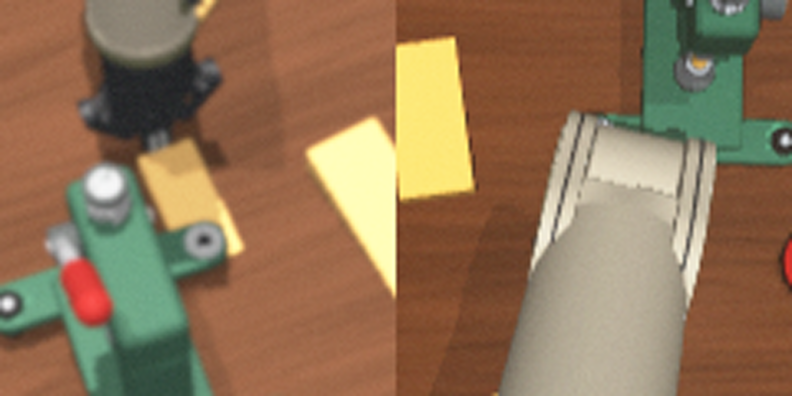

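The wedge is sliding straight in under the corner and roughly centred on the foot. I'll go on in small steps and watch the force.

```bash
python3 -m pendant '[[-0.05,0,0,0,0,0,-1],[-0.1,0,0,0,0,0,-1],[-0.15,0,0,0,0,0,-1],[-0.2,0,0,0,0,0,-1],[-0.25,0,0,0,0,0,-1],[-0.28,0,0,0,0,0,-1],[-0.3,0,0,0,0,0,-1],[-0.32,0,0,0,0,0,-1],[-0.34,0,0,0,0,0,-1],[-0.36,0,0,0,0,0,-1]]'
```

```text
clock: 12.9
position: [0.5596, -0.0642, 0.0203]
ee_rot: [0.01, 1.0, 0.0, -0.0]
ft_force: [-1.0, -0.8, 0.3]
grip_width: -0.001
grasp_force: 0.3
```

```bash
python3 -m pendant '[[-0.01,0,0,0,0,0,-1],[-0.02,0,0,0,0,0,-1],[-0.03,0,0,0,0,0,-1],[-0.04,0,0,0,0,0,-1],[-0.05,0,0,0,0,0,-1],[-0.06,0,0,0,0,0,-1],[-0.07,0,0,0,0,0,-1],[-0.08,0,0,0,0,0,-1],[-0.08,0,0,0,0,0,-1],[-0.08,0,0,0,0,0,-1]]'
```

```text
clock: 14.15
position: [0.5636, -0.0643, 0.0203]
ee_rot: [0.01, 1.0, 0.0, 0.0]
ft_force: [-0.6, 0.2, 0.2]
grip_width: 0.001
grasp_force: 0.2
```

```bash
python3 -m pendant '[[-0.01,0,0,0,0,0,-1],[-0.02,0,0,0,0,0,-1],[-0.03,0,0,0,0,0,-1],[-0.04,0,0,0,0,0,-1],[-0.05,0,0,0,0,0,-1],[-0.06,0,0,0,0,0,-1],[-0.06,0,0,0,0,0,-1],[-0.06,0,0,0,0,0,-1],[-0.06,0,0,0,0,0,-1],[-0.06,0,0,0,0,0,-1]]'
```

```text
clock: 15.4
position: [0.5666, -0.0644, 0.0203]
ee_rot: [0.01, 1.0, 0.0, 0.0]
ft_force: [0.1, -0.0, -0.8]
grip_width: 0.003
grasp_force: 0.1
```

```bash
python3 -m pendant '[[-0.01,0,0,0,0,0,-1],[-0.02,0,0,0,0,0,-1],[-0.03,0,0,0,0,0,-1],[-0.04,0,0,0,0,0,-1],[-0.05,0,0,0,0,0,-1],[-0.05,0,0,0,0,0,-1],[-0.05,0,0,0,0,0,-1],[-0.05,0,0,0,0,0,-1],[-0.05,0,0,0,0,0,-1],[-0.05,0,0,0,0,0,-1]]'
```

```text
clock: 16.65
position: [0.5689, -0.0644, 0.0202]
ee_rot: [0.01, 1.0, 0.0, -0.0]
ft_force: [-5.2, 0.7, 1.7]
grip_width: -0.005
grasp_force: 2.4
```

Contact at 5 N. A little further for a snug fit.

```bash
python3 -m pendant '[[-0.01,0,0,0,0,0,-1],[-0.02,0,0,0,0,0,-1],[-0.03,0,0,0,0,0,-1],[-0.03,0,0,0,0,0,-1],[-0.03,0,0,0,0,0,-1],[-0.03,0,0,0,0,0,-1],[-0.03,0,0,0,0,0,-1],[-0.03,0,0,0,0,0,-1],[-0.03,0,0,0,0,0,-1],[-0.03,0,0,0,0,0,-1]]'
```

```text
clock: 17.9
position: [0.5695, -0.0645, 0.0201]
ee_rot: [0.01, 1.0, 0.0, -0.001]
ft_force: [-8.9, 0.6, 6.7]
grip_width: -0.002
grasp_force: 4.6
```

```bash
python3 -m pendant '[[-0.01,0,0,0,0,0,-1],[-0.02,0,0,0,0,0,-1],[-0.02,0,0,0,0,0,-1],[-0.02,0,0,0,0,0,-1],[-0.02,0,0,0,0,0,-1],[-0.02,0,0,0,0,0,-1],[-0.02,0,0,0,0,0,-1],[-0.02,0,0,0,0,0,-1],[-0.02,0,0,0,0,0,-1],[-0.02,0,0,0,0,0,-1]]'
```

```text
clock: 19.15
position: [0.5699, -0.0645, 0.02]
ee_rot: [0.01, 1.0, 0.0, -0.002]
ft_force: [-12.5, 0.0, 8.0]
grip_width: 0.002
grasp_force: 6.2
```

Snug at 12.5 N. Backing off, then up, and a look at the result.

```bash
python3 -m pendant '[[0.1,0,0,0,0,0,-1],[0.4,0,0,0,0,0,-1],[0.8,0,-0.2,0,0,0,-1],[1,0,-1,0,0,0,-1],[1.5,0,-1.8,0,0,0,-1],[2,0,-2,0,0,0,-1],[2.3,0,-2,0,0,0,-1],[2.3,0,-2,0,0,0,-1],[2.3,0,-2,0,0,0,-1],[2.3,0,-2,0,0,0,-1]]'
python3 - <<'E'
from h import *
for cam in("scene","top"):
    p,d=manip.camera(cam); cv2.imwrite(f"pics/{cam}5.png",p[:,:,::-1])
    for t,z in (("wedge_thick",0),("wedge",0),("corner_top",.03)):
        for r in manip.tip_of(t,cam)[:4]:
            P=at_z(cam,r["pixel"],z)
            if abs(P[1]+.055)<.045 and P[0]>.45: print(cam,t,round(r["p"],2),np.round(P,4))
    hsv=cv2.cvtColor(p,cv2.COLOR_RGB2HSV); w=cv2.inRange(hsv,(0,0,160),(180,50,255)); k=np.zeros_like(w)
    cb=(325,173,340,189) if cam=="top" else (291,223,312,242); k[cb[1]:cb[3],cb[0]:cb[2]]=1; v,u=np.nonzero(w*k)
    if len(u): px=((u.min()+u.max())/2,(v.min()+v.max())/2); print(cam,"washer",len(u),px,np.round(at_z(cam,px,.03),4))
s=cv2.imread("pics/scene5.png")[160:280,240:360]; t=cv2.imread("pics/top5.png")[140:260,270:390]
cv2.imwrite("pics/m5.png",cv2.resize(np.hstack([s,t]),None,fx=3.3,fy=3.3,interpolation=cv2.INTER_CUBIC))
E
```

```text
clock: 20.4
position: [0.4572, -0.0622, 0.1202]
ee_rot: [0.01, 1.0, -0.0, 0.0]
ft_force: [-0.2, 0.5, 0.0]
grip_width: 0.002
grasp_force: 0.0
scene wedge_thick 0.71 [ 0.5855 -0.0654  0.    ]
scene wedge 0.86 [ 0.6347 -0.0665  0.    ]
scene corner_top 0.84 [ 0.6584 -0.0697  0.03  ]
scene washer 115 (np.float64(302.0), np.float64(232.5)) [ 0.657  -0.0644  0.03  ]
top wedge_thick 0.59 [ 0.5828 -0.0611  0.    ]
top wedge 0.6 [ 0.6405 -0.0593  0.    ]
top wedge 0.53 [ 0.6904 -0.0631  0.    ]
top corner_top 0.68 [ 0.666 -0.071  0.03 ]
top washer 78 (np.float64(331.0), np.float64(181.0)) [ 0.6584 -0.0633  0.03  ]
```

View pics/m5.png

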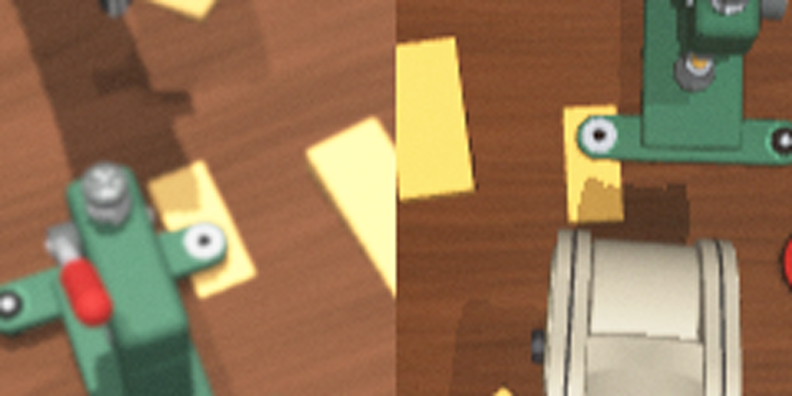

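The wedge now sits under the foot: thick end at about x 0.581, thin edge about 32 mm past the foot, within about 7 mm of the middle line. The press has not shifted. Next I'll go above the washer.

```bash
python3 -m pendant '[[-1,0,0,0,0,0,-1],[-2,0,0,0,0,0,-1],[-3,0,0,0,0,0,-1],[-3.8,0,0,0,0,0,-1],[-4,0,0.3,0,0,0,-1],[-4,0,0.9,0,0,0,-1],[-4,0,1.3,0,0,0,-1],[-4,0,1.4,0,0,0,-1],[-4,0,1.4,0,0,0,-1],[-4,0,1.4,0,0,0,-1]]'
```

```text
clock: 22.05
position: [0.6571, -0.0663, 0.0515]
ee_rot: [0.01, 1.0, 0.0, 0.001]
ft_force: [-0.3, -1.0, 0.8]
grip_width: -0.003
grasp_force: 0.0
```

```bash
python3 -m pendant '[[0,0,0.04,0,0,0,-1],[0,0,0.08,0,0,0,-1],[0,0,0.1,0,0,0,-1],[0,0,0.12,0,0,0,-1],[0,0,0.14,0,0,0,-1],[0,0,0.16,0,0,0,-1],[0,0,0.17,0,0,0,-1],[0,0,0.18,0,0,0,-1],[0,0,0.18,0,0,0,-1],[0,0,0.18,0,0,0,-1]]'
```

```text
clock: 23.3
position: [0.6565, -0.0662, 0.0439]
ee_rot: [0.01, 1.0, 0.001, 0.0]
ft_force: [-12.1, 1.6, 25.6]
grip_width: 0.003
grasp_force: 12.7
```

It bears 25.6 N without sinking. I'll relieve the side force a little, hold, then check.

```bash
python3 -m pendant '[[0.02,0,0,0,0,0,-1],[0.03,0,0,0,0,0,-1],[0.03,0,0,0,0,0,-1],[0.03,0,0,0,0,0,-1],[0.03,0,0,0,0,0,-1],[0.03,0,0,0,0,0,-1],[0.03,0,0,0,0,0,-1],[0.03,0,0,0,0,0,-1],[0.03,0,0,0,0,0,-1],[0.03,0,0,0,0,0,-1]]'
```

```text
clock: 24.55
position: [0.6564, -0.0662, 0.044]
ee_rot: [0.01, 1.0, 0.0, 0.002]
ft_force: [-6.2, 1.8, 19.3]
grip_width: 0.001
grasp_force: 9.7
```

Firm: 19–26 N held with no sinking. Moving clear.

```bash
python3 -m pendant '[[0,0,-0.3,0,0,0,-1],[0,0,-1,0,0,0,-1],[0,0,-2,0,0,0,-1],[1,0,-3,0,0,0,-1],[2,0,-3,0,0,0,-1],[3,0,-3,0,0,0,-1],[4,0,-3,0,0,0,-1],[4.4,0,-3,0,0,0,-1],[4.4,0,-3,0,0,0,-1],[4.4,0,-3,0,0,0,-1]]'
python3 - <<'E'
from h import *
for cam in("scene","top"):
    p,d=manip.camera(cam); cv2.imwrite(f"pics/{cam}6.png",p[:,:,::-1])
    a=cv2.imread(f"pics/{cam}5.png")
s=cv2.imread("pics/scene6.png")[160:280,240:360]; t=cv2.imread("pics/top6.png")[140:260,270:390]
cv2.imwrite("pics/m6.png",cv2.resize(np.hstack([s,t]),None,fx=3.3,fy=3.3,interpolation=cv2.INTER_CUBIC))
E
```

```text
clock: 25.8
position: [0.4359, -0.0618, 0.1917]
ee_rot: [0.01, 1.0, 0.0, 0.0]
ft_force: [0.8, 0.4, 0.0]
grip_width: -0.001
grasp_force: 0.0
```

View pics/m6.png

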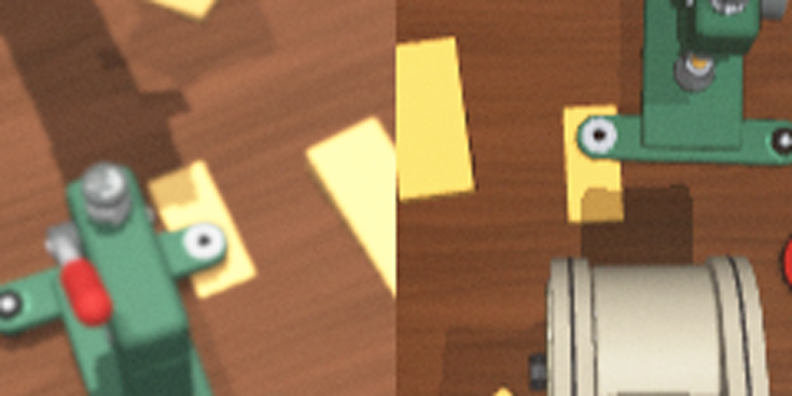

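The wedge and press are in the same place as before the press check: washer at (598,134) in the right-hand crop, wedge centred beneath it. Nothing else has moved, and the arm is clear.

```bash
python3 -c "
from workcell import manip
print(manip.hand_in())"
```

```text
the job is handed in; nothing more can be done
None
```

The wedge is snug under the bare foot (pushed home at about 12 N), the corner took a 19–26 N press without sinking or rocking, the arm is clear, and the job was handed in at about 26 s.

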